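# Open the pedal bin and let its lid down softly

### The arm

A 6-joint arm with a two-finger parallel gripper is mounted at the origin on the work surface. World frame = base frame: x ahead of the robot, y to its left, z up, the work surface at z = 0. Lengths are in mm, angles in rad, forces in N, time in s.
With the tool pointing down it reaches from about 325 to 750 mm from the base axis. Payload 7.6 kg.
Tool frame: the origin (TCP) lies on the centre line of the jaws, within the pads' length; the fingertips stand arm.tip_reach ahead of it and the grasp point (between the pads) lies 8 mm behind it (arm.tip_reach is the distance from the TCP to the fingertips, in mm); z points along the fingers, y is the direction in which the jaws open and shut (so a half turn about z gives the same grasp; the last joint's range is limited). The gripper opens to 85 mm and grips with 20 to 120 N. Pads are 22 mm wide; open, the fingers measure 114 mm over their backs; the gripper's body (76 mm by 85 mm) begins 54 mm behind the grasp point. The pads swing forward as they close: fully open they stand 13 mm farther back than shut.
Start: joints at [1.039, 0.052, 1.401, -0, 1.689, -0.07], TCP at [233.906, 470.035, 242.323] pointing down, gripper open.
Joint ranges: [-2.9, 2.9], [-0.91, 2.17], [0.12, 2.37], [-1.06, 4.2], [0.26, 2.73], [-2.93, 2.93]. Speed limits (rad/s): [2.57, 2.57, 3.01, 3.14, 3.14, 3.14].

### API

Orientations are given as [roll, pitch, yaw] about the fixed x, y, z axes, in that order (R = Rz(yaw) Ry(pitch) Rx(roll)).
In Python, from plant import sensors, cams, job_done, arm gives the robot as it stands. The module is installed in compiled form; this text tells all that it offers.
- The arm moves only by the tool apply_moves, never from a script. Its argument "plan" is a list that holds one entry, the list of rows, each a list of 4 numbers: the shift along the tool's x, y, z scaled (see below), then the turn about the tool's z scaled (see below). In form: [[[tx, ty, tz, twist], ...]]. A call has 1 to 8 rows; each row is the pose to reach, as a shift and turn from the pose commanded when the call began, along the tool's axes at that moment; what a row does not reach only later rows make up. The controller multiplies each number of a shift by 0.15 m and each number of a turn by 90 degrees. A row lasts 1/10 s, in which the tool goes at most 50 mm and 8.59 degrees, less where a joint would pass 70% of its speed; a pose out of reach is approached as far as the arm can. A call with a number of a shift or a turn outside -1 to 1 is refused whole. A call with a gripper value outside its range is refused whole. "hand" is the opening, from -1 (shut) to 1 (fully open), so that 0 is half open, set as the call begins (left out, the last holds). The fingers move at their own pace and stop on an object; "grip_force" is the grip in N (left out, the last holds). Time passes only in rows, so rows that repeat a pose let the fingers close. It gives the time, the measured TCP pose, the force and the opening at its end, in the units of the state.
- sensors.get_state(): the state, without advancing time (a new reading comes with each control period).
- cams.camera(name): name is "side" or "top"; returns the picture (480x640x3 uint8, red, green, blue); there is no depth.
- cams.camera_params(name): a dict with "fx", "fy", "cx", "cy" (pixels), "distortion" ([k1, k2, p1, p2, k3] as OpenCV has them; the pictures are not rectified), "pose" (4x4, takes a point from camera to world coordinates). Camera axes: x right, y up, looking along -z (the intrinsics and any distortion apply to the point x, -y, -z); pixel columns grow to the right and rows downward; lengths in mm; the calibration is good to about 2 mm. A picture is of the moment at which its call begins. camera_params takes no time and is no camera call.
- job_done(): hands the job in, once; it reports no verdict.
The state is a dict: "t": time; "joint_pos": joint angles; "qd": joint speeds; "joint_efforts": joint torques, N m; "eef_pos": TCP position; "orientation": TCP orientation; "contact_force": force on the tool from outside, world axes, zero at the start; "ft_torque": the same for the moment, N m; "gripper_width": finger opening in mm.
Only numpy, scipy, OpenCV 4.12 (cv2) and the standard library are available. Lean on these libraries where they do the work, as an engineer would, in place of code of your own. Each camera call takes 0.05 s, during which the arm holds its last target.

### The job

I want to drop a used cotton pad into the little pedal bin: press its pedal down with your fingertips until the lid stands fully open, keep it fully open for three seconds, then ease the pedal back up so that the lid comes down gently and shuts without dropping or slamming, and move clear. Work the bin only through its pedal, never touching the lid, and do not lift, tip or shove the bin or disturb the things standing around it.

Things in the scene. Friction and masses are not known exactly. Their poses are not given: they have to be found in the camera images.
- bin: round countertop pedal bin: stainless shell 124 mm across on a black base ring 140 mm across and 13 mm high; 148 mm to the rim, 168 mm to the top of the shut domed lid. Stands loose on the counter, about 1.2 kg; over about 20 N on the tread tips it. Origin: centre of its underside. Its x axis runs from the pedal (front, -x) to the hinge and black spine (back, +x); z up
- tread: black rubber-covered pedal tread at the front foot of the bin, 38 mm deep (bin x) by 56 mm wide (bin y) by 6 mm thick, on a flat steel lever 20 mm wide. Origin: its centre, when up 101 mm in front of the bin's centre and 28 mm above the counter. Its inner edge is 20 mm, its outer edge 58 mm from the shell's wall
- tread_top (a point): middle of the tread's upper face; 31 mm above the counter when the pedal is up and about 14 mm when it is fully down
- pedal (a joint): turn of the pedal about its level pivot inside the bin, 71 mm behind the tread's middle, rad: 0 = up (at rest), 0.25 = fully down at its stop (tread lowered 17.5 mm at its middle). Pressing takes about 3 to 5 N at the tread; it springs back up by itself
- lid (a joint): opening of the lid about its level hinge at the back of the rim, rad: 0 = shut, 1.25 = fully open at its stop (72 degrees). Linked rigidly to the pedal by a push rod, always 5 times the pedal's turn, so that 1 mm at the tread is 10 mm at the lid's front edge. There is no soft-close: left to itself, even over the last few mm of pedal, it drops and slams
- lid_cap: domed stainless lid, 130 mm across and 18 mm high; origin: centre of its underside, 78 mm in front of its hinge. Its front edge rises and swings back as it opens, to about 290 mm above the counter
- mug: white ceramic mug, 80 mm across, 92 mm high, handle at its +y; origin: centre of its underside. Stands beside the bin; leave alone
- soap_box: plastic soap travel box with a sliding lid, 70 (x) by 105 (y) by 37 mm high; origin: centre of its underside. Lies beside the bin; leave alone
Not all that is in view belongs to the job. Leave any yellow look-alike of the bin alone.

How it is judged (in metres and radians):
On the way, in this order (a step that is already met when the one before it is completed fails the run):
1. the fingers hold the pedal down and the lid fully open for three seconds (2.5 s counted, lid above 1.1 rad) (value of joint lid above 1.1 rad and contact force between the fingers and tread above 0.3 N), for 2.5 s.
2. the lid is down and shut (value of joint lid below 0.04 rad), for 0.2 s.
At the end, for the whole second after the job is handed in: the lid is shut (within 0.04 rad) and the pedal up (within 0.015 rad); the bin stands upright, at rest, within 25 mm of where it stood; mug and soap box are within 15 mm of where they were (value of joint lid below 0.04 rad and value of joint pedal below 0.015 rad and distance of bin from where it was at the start of the episode below 0.025 m and angle between bin's own z axis and vertical below 0.03 rad and linear speed of bin below 0.02 m/s and distance of each of mug, soap_box from where it was at the start of the episode below 0.015 m); the robot touches nothing.
It fails at once if the lid drops or slams: it comes down faster than 3 rad/s (its front edge at about 0.43 m/s, as when it is let go) (velocity of joint lid below -3 rad/s).
It fails at once if the robot touches the lid (contact force between any of the fingers, the arm and lid_cap above 0.5 N).
It fails at once if the bin is lifted (10 mm), tipped (0.12 rad) or shoved (25 mm) (height (world z) of bin above 0.01 m or angle between bin's own z axis and vertical above 0.12 rad or distance of bin from where it was at the start of the episode above 0.025 m).
It fails at once if a thing beside the bin is shoved, lifted or knocked (15 mm) (distance of any of mug, soap_box from where it was at the start of the episode above 0.015 m).
It also fails if it takes over 45 s, if anything falls off the work surface, if the arm or the gripper's body presses on something with over 40 N, if the wrist force passes 120 N, or if a joint passes its speed limit or range.

## Working session

There is one attempt and no reset: what is moved stays moved. The work goes in short steps, Python scripts to look and compute and a tool call to move; the robot and the scene stay as the last step left them, time stands still between calls to the robot, and variables do not carry over. Pictures are saved under pics/ and viewed, and the job is handed in when it is done.

Besides the shell and the picture viewer there is one more tool, called after ">>>" in YAML: its name, and indented under it one key for each argument. apply_moves: Moves the arm, as the interface text tells. Its arguments: {"type":"object","properties":{"plan":{"type":"array","items":{"type":"array","items":{"type":"array","items":{"type":"number"}}}},"hand":{"type":"number"},"grip_force":{"type":"number"}},"required":["plan"]}

```bash
mkdir -p pics; ls
python3 - <<'E'
from plant import sensors, cams, job_done, arm
import cv2
print(sensors.get_state()); print([a for a in dir(arm) if a[0]!='_'], arm.tip_reach)
for n in("side","top"):
    im=cams.camera(n); cv2.imwrite(f"pics/{n}0.png",im[:,:,::-1]); p=cams.camera_params(n); print(n,p)
E
```

```text
pics
{'t': 0.0, 'joint_pos': array([ 1.03870372e+00,  5.28555652e-02,  1.40174440e+00,  2.64302491e-05,
        1.68860521e+00, -7.03138355e-02]), 'qd': array([-1.53781542e-03, -9.95119611e-05,  6.77956888e-04,  7.16099813e-04,
       -2.24000242e-03, -2.25632101e-03]), 'joint_efforts': array([ 1.30570537e-03, -3.81673944e+01, -3.60192275e+01, -8.92898333e-05,
        6.14257995e-03, -1.28683999e-05]), 'eef_pos': array([233.74153921, 469.77227691, 241.45264401]), 'orientation': array([-3.13998595e+00, -1.39476716e-04,  2.67981686e+00]), 'contact_force': array([-0.53454399, -0.13856253, -0.14173904]), 'ft_torque': array([ 0.00495416, -0.01203833, -0.02929543]), 'gripper_width': 85.36727855095417}
['MotionError', 'tip_reach'] 11.0
side {'fx': 497.8745122337613, 'fy': 497.8745122337613, 'cx': 313.24203225417375, 'cy': 233.27632604095504, 'distortion': array([0.01277348, 0.        , 0.        , 0.        , 0.        ]), 'pose': array([[ 8.28984144e-01,  2.69221545e-01, -4.90209189e-01,
         7.64277344e+01],
       [-5.59238029e-01,  4.08706664e-01, -7.21257020e-01,
        -6.98890265e+02],
       [ 6.17383328e-03,  8.72054254e-01,  4.89370270e-01,
         5.80954857e+02],
       [ 0.00000000e+00,  0.00000000e+00,  0.00000000e+00,
         1.00000000e+00]])}
top {'fx': 570.23441226505, 'fy': 570.23441226505, 'cx': 319.3006538468856, 'cy': 239.61806884634007, 'distortion': array([-0.02371285,  0.        ,  0.        ,  0.        ,  0.        ]), 'pose': array([[ 1.81100878e-02,  9.94789457e-01, -1.00329266e-01,
         4.08804324e+02],
       [-9.99551187e-01,  2.04085036e-02,  2.19298374e-02,
         2.11313260e+00],
       [ 2.38631412e-02,  9.98870858e-02,  9.94712582e-01,
         1.38321987e+03],
       [ 0.00000000e+00,  0.00000000e+00,  0.00000000e+00,
         1.00000000e+00]])}
```

View pics/side0.png

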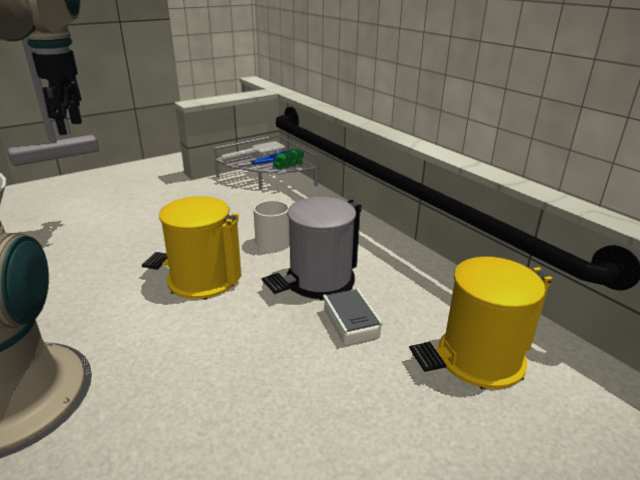

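View pics/top0.png

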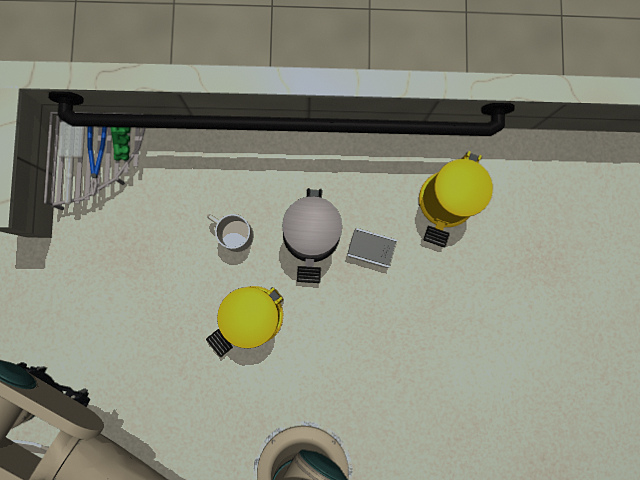

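Candidates: steel bin at side (322,245) / top (312,228); yellow bins at side (200,245) / top (249,318) and side (490,320) / top (463,188). I choose the steel one; its tread is at top (309,274) and side (280,282). Next comes a close crop and the measurement.

```bash
cat > h.py <<'E'
import numpy as np, cv2
from plant import cams
def und(n,uv):
    p=cams.camera_params(n); K=np.array([[p['fx'],0,p['cx']],[0,p['fy'],p['cy']],[0,0,1]])
    x=cv2.undistortPoints(np.float64(uv).reshape(-1,1,2),K,p['distortion'])[:,0]
    d=np.c_[x[:,0],-x[:,1],-np.ones(len(x))]@p['pose'][:3,:3].T
    return p['pose'][:3,3],d
def plane(n,uv,z):
    o,d=und(n,uv); return o+d*((z-o[2])/d[:,2])[:,None]
def proj(n,P):
    p=cams.camera_params(n); K=np.array([[p['fx'],0,p['cx']],[0,p['fy'],p['cy']],[0,0,1]])
    R=p['pose'][:3,:3]; c=(np.float64(P).reshape(-1,3)-p['pose'][:3,3])@R; c=c*[1,-1,-1]
    return cv2.projectPoints(c,np.zeros(3),np.zeros(3),K,p['distortion'])[0][:,0]
E
python3 - <<'E'
from h import *
for n,(x0,y0,x1,y1),z in (("top",(290,266,326,292),31),("side",(255,268,300,300),29)):
    im=cv2.imread(f"pics/{n}0.png"); v=im.max(2)
    m=np.zeros(v.shape,np.uint8); m[y0:y1,x0:x1]=(v[y0:y1,x0:x1]<70)*255
    m=cv2.morphologyEx(m,cv2.MORPH_CLOSE,np.ones((3,3)))
    k,l,st,ce=cv2.connectedComponentsWithStats(m); i=1+st[1:,4].argmax(); print(n,st[i],ce[i])
    c=max(cv2.findContours((l==i).astype(np.uint8),cv2.RETR_EXTERNAL,cv2.CHAIN_APPROX_NONE)[0],key=len)
    W=plane(n,c[:,0].astype(float),z)[:,:2]
    print(cv2.minAreaRect(W.astype(np.float32)), W.min(0),W.max(0))
    print('centroid',plane(n,ce[i],z))
    a,b=(x0-40,y0-100) if n=="top" else (x0-20,y0-90)
    cr=im[b:b+140,a:a+150].copy(); cv2.drawContours(cr,[c-[a,b]],-1,(0,0,255),1)
    cv2.imwrite(f"pics/crop_{n}.png",cv2.resize(cr,None,fx=4,fy=4,interpolation=cv2.INTER_NEAREST))
# lid outline in top view (rim z~148), grey colour
im=cv2.imread("pics/top0.png"); print(im[228,312],im[200,312],im[250,312])
E
```

```text
top [297 266  24  17 377] [308.42970822 274.12466844]
((462.84521484375, -3.5840492248535156), (37.86275863647461, 54.52006149291992), 1.03114914894104) [443.76874107 -30.96718501] [481.62361903  23.8837598 ]
centroid [[462.53120142  -3.43462356  31.        ]]
side [262 268  38  27 587] [282.99318569 281.85519591]
((471.47088623046875, -5.5875396728515625), (88.17613220214844, 72.12763214111328), 57.427371978759766) [440.96916207 -62.15658149] [520.40616328  23.16650221]
centroid [[473.56419262 -11.98851492  29.        ]]
[151 151 157] [131 133 138] [120 120 126]
```

View pics/crop_top.png

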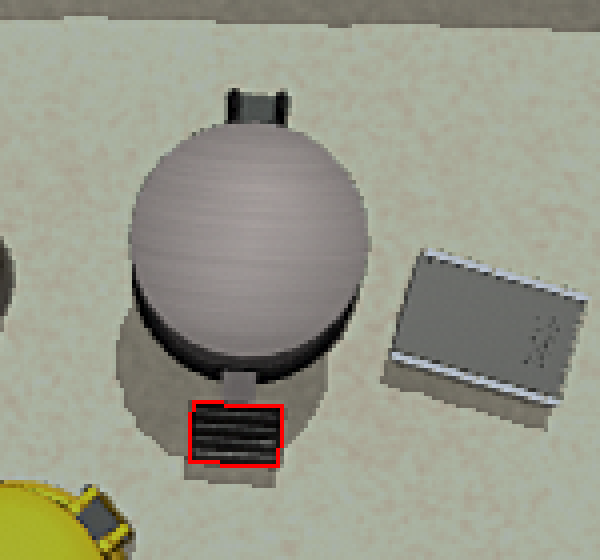

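View pics/crop_side.png

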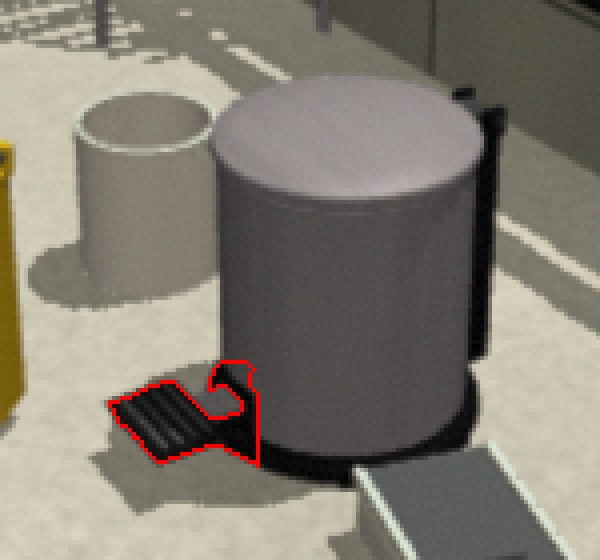

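The top crop shows the grey steel bin's lid around (312,228), its black ribbed tread outlined cleanly at (308.4,274.1), and the spine at the far side. The side crop shows the same tread with its outer corners near (262,278), (279,273) and (275,293). I'll cross-check the tread against the lid, the side view and the neighbours.

Run:
```python
from h import *
print("side corners z31",plane("side",[(262,278.5),(278.7,273.2),(275.,293.5)],31).round(1).tolist())
im=cv2.imread("pics/top0.png"); hsv=cv2.cvtColor(im,cv2.COLOR_BGR2HSV)
y=((hsv[...,1]>150)&(hsv[...,0]>15)&(hsv[...,0]<35)).astype(np.uint8)
# steel lid: reddish-grey (R>=G) vs. greenish counter
b,g,r=[im[...,i].astype(int) for i in range(3)]
m=((r>g+2)&(abs(b-g)<4)&(r>90)).astype(np.uint8); m[:185]=0;m[262:]=0;m[:,:275]=0;m[:,345:]=0
m=cv2.morphologyEx(m,cv2.MORPH_OPEN,np.ones((5,5)))
c=max(cv2.findContours(m,cv2.RETR_EXTERNAL,cv2.CHAIN_APPROX_NONE)[0],key=len)
W=plane("top",c[:,0].astype(float),150)[:,:2]; print("lid",cv2.minEnclosingCircle(W.astype(np.float32)),W.min(0),W.max(0))
# back spine black top (crop 230-290 x, 88-122 y)/4
print("hinge",plane("top",[(250+259/4-.5,166+105/4-.5)],150))
for c in cv2.findContours(y,cv2.RETR_EXTERNAL,cv2.CHAIN_APPROX_NONE)[0]:
    if len(c)>60:
        for z in (30,160): W=plane("top",c[:,0].astype(float),z)[:,:2]; print("yellow z",z,W.min(0).round(),W.max(0).round())
print("yellow spine pt",plane("top",[(280,293)],150), "lid max y side")
```

```text
side corners z31 [[444.0, 17.7, 31.0], [480.4, 15.7, 31.0], [440.4, -38.6, 31.0]]
lid ((564.0167236328125, -8.280600547790527), 64.20730590820312) [501.27396976 -69.94448073] [626.80517213  54.63282536]
hinge [[638.42586712 -12.0895316  150.        ]]
yellow z 30 [289.  57.] [432. 209.]
yellow z 160 [301.  51.] [430. 189.]
yellow z 30 [ 574. -445.] [ 770. -267.]
yellow z 160 [ 559. -402.] [ 736. -241.]
yellow spine pt [[416.0691799   57.37914455 150.        ]] lid max y side
```

Tread found at about (462,-6), 101 mm from the lid centre (564,-8), which matches the description. The yellow bin's spine is near (425,55), so I'll press at y≈-13. The jaws will be part-open along bin x so the inner finger presses and the gripper body stays clear of the lid. First the transit in three legs.

>>> apply_moves:
  plan:
    - [[-0.09, -0.08, -0.02, 0], [-0.2, -0.18, -0.05, 0], [-0.32, -0.28, -0.1, 0], [-0.44, -0.39, -0.15, 0], [-0.56, -0.5, -0.2, 0], [-0.68, -0.6, -0.2, 0], [-0.79, -0.7, -0.2, 0], [-0.87, -0.77, -0.2, 0]]
  hand: -0.3
  grip_force: 60

```text
t: 0.9
eef_pos: [299.5, 307.3, 272.0]
orientation: [-3.141, -0.0, 2.679]
contact_force: [-0.9, -0.3, -0.5]
gripper_width: 30.1
```

>>> apply_moves:
  plan:
    - [[-0.09, -0.08, 0, 0], [-0.2, -0.18, 0, 0], [-0.32, -0.28, 0, 0], [-0.44, -0.39, 0, 0], [-0.56, -0.5, 0, 0], [-0.68, -0.6, 0, 0], [-0.79, -0.7, 0, 0], [-0.87, -0.77, 0, 0]]

```text
t: 1.7
eef_pos: [364.8, 145.7, 272.0]
orientation: [-3.141, -0.0, 2.679]
contact_force: [-0.3, -0.3, 0.5]
gripper_width: 29.9
```

>>> apply_moves:
  plan:
    - [[-0.09, -0.08, 0, 0], [-0.2, -0.18, 0, 0], [-0.32, -0.28, 0, 0], [-0.44, -0.39, 0, 0], [-0.56, -0.5, 0, 0], [-0.68, -0.6, 0, 0], [-0.79, -0.7, 0, 0], [-0.87, -0.77, 0, 0]]

```text
t: 2.5
eef_pos: [430.2, -15.8, 271.8]
orientation: [-3.141, -0.001, 2.679]
contact_force: [-0.7, 0.1, 0.0]
gripper_width: 30.0
```

>>> apply_moves:
  plan:
    - [[0, 0, 0, 0.09], [0, 0, 0, 0.18], [0, 0, 0, 0.27], [0, 0, 0, 0.36], [0, 0, 0, 0.45], [0, 0, 0, 0.54], [0, 0, 0, 0.63], [0, 0, 0, 0.72]]

```text
t: 3.3
eef_pos: [429.8, -14.6, 271.9]
orientation: [-3.141, -0.0, 1.543]
contact_force: [0.1, 0.3, 0.1]
gripper_width: 29.9
```

Run:
```python
from h import *
for n in("side","top"): cv2.imwrite(f"pics/{n}1.png",cams.camera(n)[:,:,::-1])
a=cv2.imread("pics/side1.png")[60:340,130:430]; b=cv2.imread("pics/top1.png")[150:430,190:390]
cv2.imwrite("pics/both1.png",cv2.resize(np.hstack([a,b]),None,fx=1.6,fy=1.6))
```

```text
(no output)
```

View pics/both1.png

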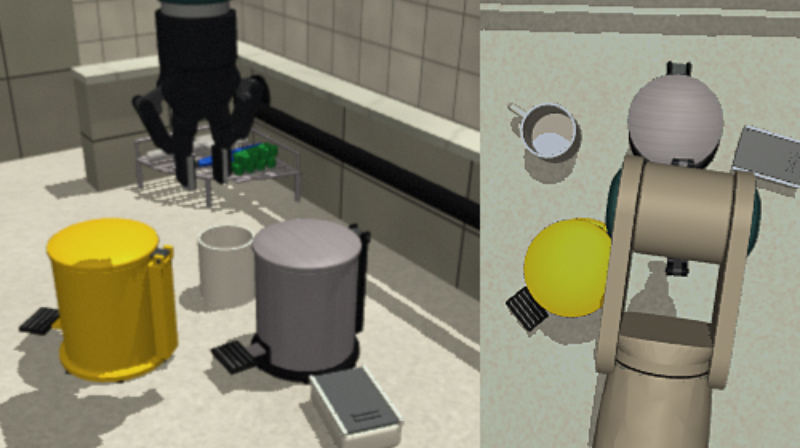

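The picture shows the gripper above and in front of the steel bin (side crop, fingers at (200,165)). Its knuckles stick out along the jaw direction, so I measure their extent and the height of the wrist fork before descending.

Run:
```python
from h import *
a=cv2.imread("pics/side1.png")
for z in range(260,560,20):
    u=proj("side",[[430,-15,z]])[0]; print(z,u.round(1),end=' ')
    cv2.circle(a,tuple(int(v) for v in u.round()),2,(0,0,255),-1)
for s in(-60,60):
  for z in (260,300,340,380):
    u=proj("side",[[430+s,-15,z]])[0]; cv2.circle(a,tuple(int(v) for v in u.round()),2,(0,255,0),-1)
cv2.imwrite("pics/s1m.png",cv2.resize(a[0:240,150:380],None,fx=2.5,fy=2.5))
```

```text
260 [258.  175.9] 280 [257.4 164.6] 300 [256.8 152.9] 320 [256.2 141. ] 340 [255.5 128.8] 360 [254.9 116.2] 380 [254.2 103.3] 400 [253.5  90.1] 420 [252.8  76.5] 440 [252.1  62.6] 460 [251.3  48.2] 480 [250.5  33.5] 500 [249.7  18.3] 520 [248.9   2.7] 540 [248.1 -13.3]
```

View pics/s1m.png

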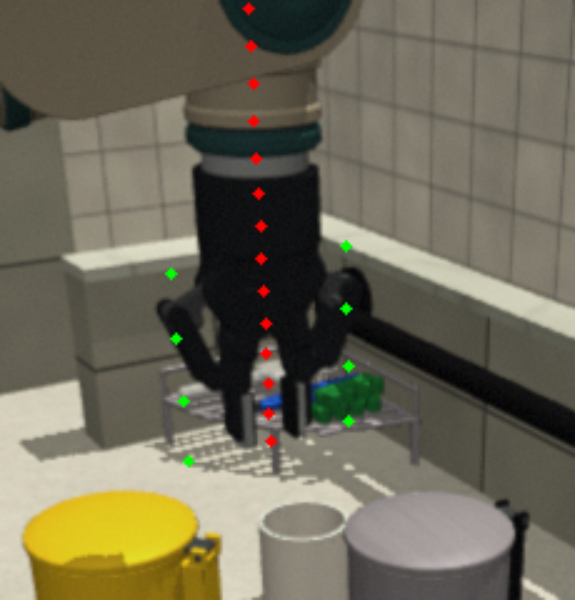

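Knuckles reach about ±68 mm from the axis at roughly 85 mm above the tips. With the jaws half open they would foul the shell. Fully open, the inner finger sits about 50 mm ahead of the axis, so the axis can stand near x=402 and everything stays clear of the lid. I open, back off and descend part-way.

>>> apply_moves:
  plan:
    - [[0.01, -0.06, 0, 0], [0.02, -0.12, 0, 0], [0.02, -0.19, 0, 0], [0.02, -0.19, 0.1, 0], [0.02, -0.19, 0.25, 0], [0.02, -0.19, 0.4, 0], [0.02, -0.19, 0.55, 0], [0.02, -0.19, 0.6, 0]]
  hand: 1

```text
t: 4.2
eef_pos: [400.2, -10.8, 179.0]
orientation: [-3.137, -0.001, 1.55]
contact_force: [0.3, -1.1, 0.4]
gripper_width: 85.4
```

Run:
```python
from h import *
for n in("side","top"): cv2.imwrite(f"pics/{n}2.png",cams.camera(n)[:,:,::-1])
a=cv2.imread("pics/side2.png")[40:340,130:430]; b=cv2.imread("pics/top2.png")[180:380,240:390]
cv2.imwrite("pics/both2.png",cv2.resize(np.hstack([cv2.resize(a,(450,450)),cv2.resize(b,(338,450))]),None,fx=1,fy=1))
```

```text
(no output)
```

View pics/both2.png

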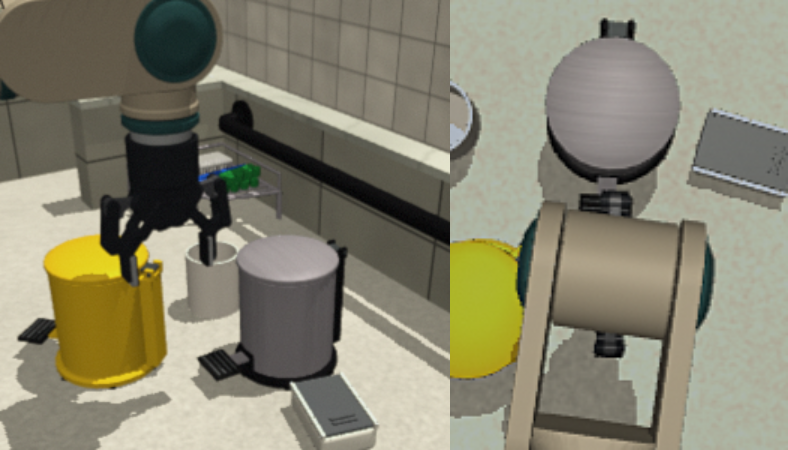

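Run:
```python
from h import *
o,d=und("side",[(268.7,214.7),(219.3,228.5)])
print("tips on y=-12:",(o+d*((-12-o[1])/d[:,1])[:,None]).round(1))
print("knuckle front", [plane("top",[(309.7,265.8)],z).round(1).tolist() for z in (230,265)])
a=cv2.imread("pics/side2.png")
print([proj("side",[[400+s,-11,z]]).round(1).tolist() for s in(-50,43,57) for z in (168,180)])
cv2.imwrite("pics/s2c.png",cv2.resize(a[150:250,190:300],None,fx=6,fy=6,interpolation=cv2.INTER_NEAREST))
```

```text
tips on y=-12: [[448.5 -12.  181.5]
 [354.6 -12.  182.2]]
knuckle front [[[471.5, -4.9, 230.0]], [[469.6, -4.6, 265.0]]]
[[[217.2, 236.5]], [[216.6, 230.2]], [[266.0, 222.1]], [[265.7, 216.0]], [[272.9, 220.1]], [[272.6, 214.0]]]
```

View pics/s2c.png

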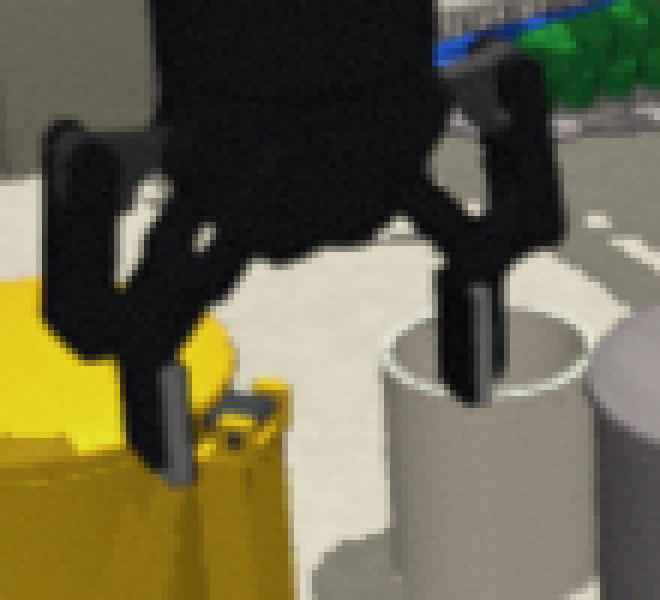

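Fingertips seen at z≈181 (TCP 179), inner finger at x≈449, knuckle front at x≈470. I shift 7.5 mm forward, so the finger will be at 450–464 on the tread that spans 444–481, and descend to a bit above the tread.

>>> apply_moves:
  plan:
    - [[0, 0.02, 0.08, 0], [0, 0.05, 0.2, 0], [0, 0.05, 0.35, 0], [0, 0.05, 0.5, 0], [0, 0.05, 0.64, 0], [0, 0.05, 0.76, 0], [0, 0.05, 0.85, 0], [0, 0.05, 0.9, 0]]

```text
t: 5.1
eef_pos: [409.0, -11.1, 46.4]
orientation: [-3.141, -0.0, 1.549]
contact_force: [-0.2, -0.6, 0.7]
gripper_width: 85.4
```

Run:
```python
from h import *
from plant import sensors
for n in("side","top"): cv2.imwrite(f"pics/{n}3.png",cams.camera(n)[:,:,::-1])
s=sensors.get_state(); print(s['t'],s['eef_pos'],s['orientation'],s['contact_force'])
a=cv2.imread("pics/side3.png")[150:320,180:380]
cv2.imwrite("pics/s3c.png",cv2.resize(a,None,fx=4,fy=3.5))
b=cv2.imread("pics/top3.png")[180:330,230:400]
cv2.imwrite("pics/t3c.png",cv2.resize(b,None,fx=4,fy=4))
```

```text
5.2 [408.90651049 -11.09788965  46.70778722] [-3.14058974e+00 -1.55732913e-04  1.54898444e+00] [ 0.43814019  0.03301646 -0.12343233]
```

View pics/s3c.png

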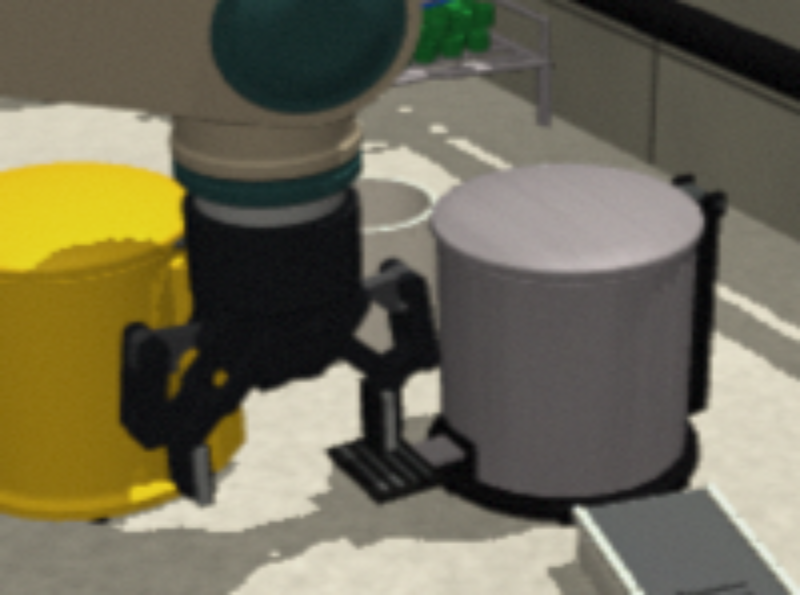

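View pics/t3c.png

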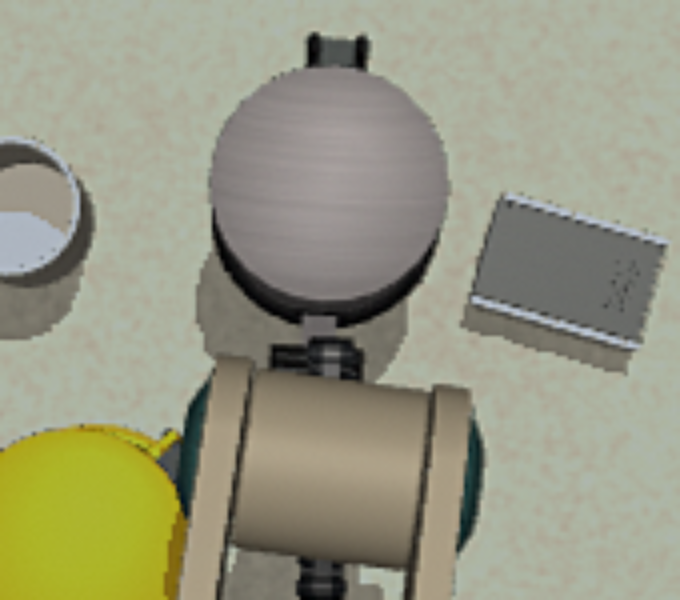

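Side crop: the inner finger stands directly over the ribbed tread (about (385,450)), knuckle clear of the shell. Top crop: bin, mug and soap box undisturbed, and the knuckle (335,355) is in front of the lid edge. Now I approach contact slowly.

>>> apply_moves:
  plan:
    - [[0, 0, 0.03, 0], [0, 0, 0.06, 0], [0, 0, 0.08, 0], [0, 0, 0.09, 0], [0, 0, 0.1, 0], [0, 0, 0.11, 0], [0, 0, 0.12, 0], [0, 0, 0.13, 0]]

```text
t: 6.0
eef_pos: [409.2, -11.2, 27.9]
orientation: [3.141, -0.0, 1.549]
contact_force: [-1.2, 0.3, 3.9]
gripper_width: 84.9
```

>>> apply_moves:
  plan:
    - [[0, 0, 0.006, 0], [0, 0, 0.012, 0], [0, 0, 0.018, 0], [0, 0, 0.024, 0], [0, 0, 0.03, 0], [0, 0, 0.036, 0], [0, 0, 0.042, 0], [0, 0, 0.048, 0]]

```text
t: 6.8
eef_pos: [409.3, -11.1, 20.6]
orientation: [3.141, -0.0, 1.549]
contact_force: [-0.6, 0.2, 3.7]
gripper_width: 85.5
```

Run:
```python
from h import *
from plant import sensors
cv2.imwrite("pics/side4.png",cams.camera("side")[:,:,::-1])
s=sensors.get_state(); print(s['t'],s['eef_pos'],s['contact_force'],s['ft_torque'])
a=cv2.imread("pics/side4.png")[130:320,180:380]
cv2.imwrite("pics/s4c.png",cv2.resize(a,None,fx=3,fy=3))
```

```text
6.85 [409.26558034 -11.13120504  20.49115094] [-0.54458378  0.09224182  2.32949922] [-0.05380224 -0.23589157  0.01085378]
```

View pics/s4c.png

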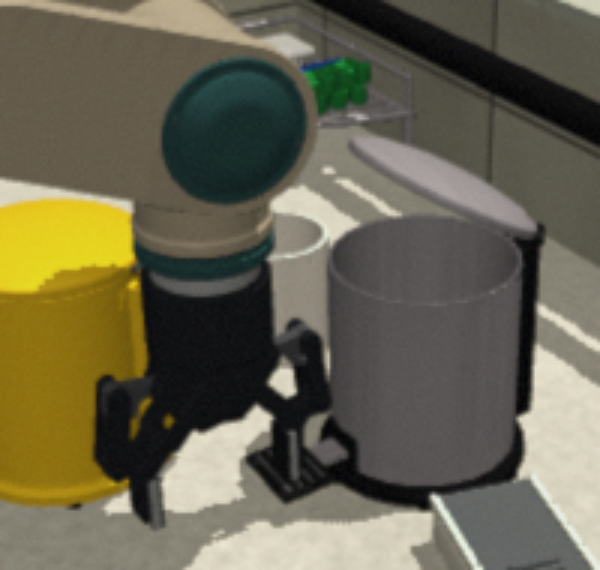

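The lid is about half open (front edge at crop (360,140)), the bin is standing still, and the press force is about 3.5 N. I press on.

>>> apply_moves:
  plan:
    - [[0, 0, 0.006, 0], [0, 0, 0.012, 0], [0, 0, 0.018, 0], [0, 0, 0.024, 0], [0, 0, 0.03, 0], [0, 0, 0.036, 0], [0, 0, 0.04, 0], [0, 0, 0.04, 0]]

```text
t: 7.65
eef_pos: [408.9, -11.1, 14.4]
orientation: [-3.141, -0.0, 1.549]
contact_force: [0.2, -0.4, 1.4]
gripper_width: 85.6
```

>>> apply_moves:
  plan:
    - [[0, 0, 0.004, 0], [0, 0, 0.008, 0], [0, 0, 0.012, 0], [0, 0, 0.012, 0]]

```text
t: 8.05
eef_pos: [409.0, -11.1, 12.7]
orientation: [-3.141, -0.0, 1.549]
contact_force: [0.1, -0.1, 1.4]
gripper_width: 85.6
```

Run:
```python
from h import *
from plant import sensors
cv2.imwrite("pics/side5.png",cams.camera("side")[:,:,::-1])
s=sensors.get_state(); print(s['t'],s['eef_pos'],s['contact_force'],s['ft_torque'])
a=cv2.imread("pics/side5.png")
# predicted front-edge of lid: hinge at (564+78,-8-2), z~150, radius 143
for th in (0.9,1.0,1.1,1.2,1.25):
    c=np.array([[642-143*np.cos(th),-11,150+143*np.sin(th)]]); u=proj("side",c)[0]; print(th,u.round(1)); cv2.circle(a,tuple(int(v) for v in u.round()),1,(0,0,255),-1)
cv2.imwrite("pics/s5c.png",cv2.resize(a[90:320,180:420],None,fx=3,fy=2.6))
```

```text
8.1 [408.99774428 -11.1230477   12.70403905] [ 1.50024874 -0.53467913  1.5738856 ] [-0.04319048 -0.17408669  0.05207312]
0.9 [318.  159.4]
1.0 [323.4 153.7]
1.1 [329.2 148.6]
1.2 [335.2 144.2]
1.25 [338.2 142.2]
```

View pics/s5c.png

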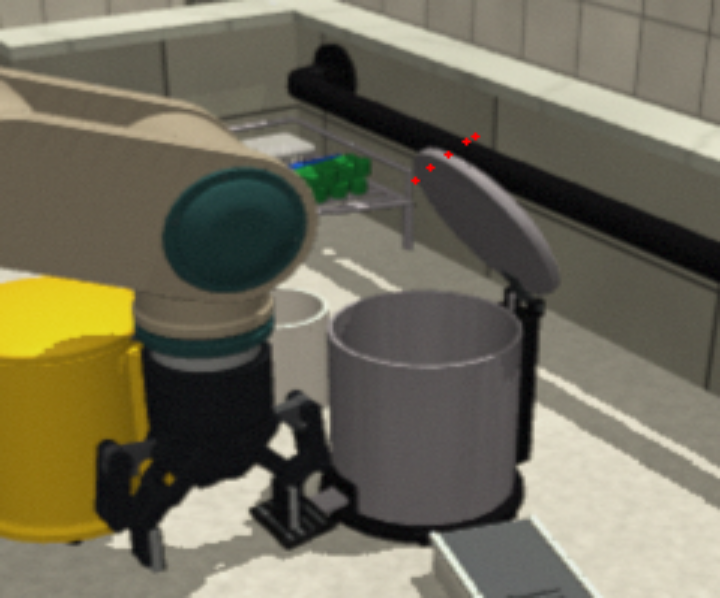

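The lid is at about 1.05–1.1 rad (front edge at crop (435,153)) and the stop isn't reached: the force is still low. I press further in small steps.

>>> apply_moves:
  plan:
    - [[0, 0, 0.004, 0], [0, 0, 0.008, 0], [0, 0, 0.012, 0], [0, 0, 0.012, 0]]

```text
t: 8.5
eef_pos: [409.0, -11.1, 10.8]
orientation: [-3.141, -0.0, 1.549]
contact_force: [0.7, -0.8, 2.1]
gripper_width: 85.7
```

>>> apply_moves:
  plan:
    - [[0, 0, 0.003, 0], [0, 0, 0.006, 0], [0, 0, 0.006, 0]]

```text
t: 8.8
eef_pos: [409.0, -11.1, 10.0]
orientation: [-3.141, -0.0, 1.549]
contact_force: [0.3, -0.3, 2.2]
gripper_width: 85.5
```

Run:
```python
from h import *
from plant import sensors
cv2.imwrite("pics/side6.png",cams.camera("side")[:,:,::-1])
s=sensors.get_state(); print(s['t'],s['eef_pos'],s['contact_force'],s['ft_torque'])
a=cv2.imread("pics/side6.png")
for th in (0.9,1.0,1.1,1.2,1.25):
    c=np.array([[642-143*np.cos(th),-11,150+143*np.sin(th)]]); u=proj("side",c)[0]; cv2.circle(a,tuple(int(v) for v in u.round()),1,(0,0,255),-1)
cv2.imwrite("pics/s6c.png",cv2.resize(a[90:320,180:420],None,fx=3,fy=2.6))
```

```text
8.85 [409.01415425 -11.12869241  10.03059705] [0.41150576 0.11943533 1.30313533] [-0.02469423 -0.18255211 -0.02294892]
```

View pics/s6c.png

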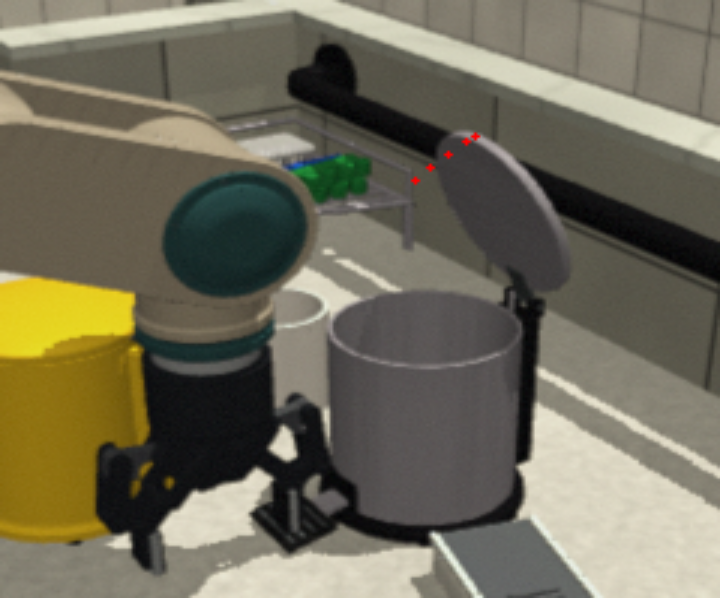

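The lid is now at about 1.2 rad (front edge at the 1.2–1.25 marks, crop (465,137)). I nudge to the stop while watching the force.

>>> apply_moves:
  plan:
    - [[0, 0, 0.003, 0], [0, 0, 0.006, 0], [0, 0, 0.006, 0]]

```text
t: 9.15
eef_pos: [409.2, -11.1, 9.5]
orientation: [3.141, -0.0, 1.549]
contact_force: [-1.6, -0.1, 5.4]
gripper_width: 85.6
```

The force has stepped up to 5.4 N: the pedal is on its stop. I hold for over 3 seconds.

>>> apply_moves:
  plan:
    - [[0, 0, 0, 0], [0, 0, 0, 0], [0, 0, 0, 0], [0, 0, 0, 0], [0, 0, 0, 0], [0, 0, 0, 0], [0, 0, 0, 0], [0, 0, 0, 0]]

```text
t: 9.95
eef_pos: [409.2, -11.1, 9.5]
orientation: [3.141, -0.0, 1.549]
contact_force: [-2.0, -0.0, 6.2]
gripper_width: 85.1
```

>>> apply_moves:
  plan:
    - [[0, 0, 0, 0], [0, 0, 0, 0], [0, 0, 0, 0], [0, 0, 0, 0], [0, 0, 0, 0], [0, 0, 0, 0], [0, 0, 0, 0], [0, 0, 0, 0]]

```text
t: 10.75
eef_pos: [409.2, -11.1, 9.5]
orientation: [3.141, -0.0, 1.549]
contact_force: [-1.2, -0.4, 6.1]
gripper_width: 85.3
```

>>> apply_moves:
  plan:
    - [[0, 0, 0, 0], [0, 0, 0, 0], [0, 0, 0, 0], [0, 0, 0, 0], [0, 0, 0, 0], [0, 0, 0, 0], [0, 0, 0, 0], [0, 0, 0, 0]]

```text
t: 11.55
eef_pos: [409.2, -11.2, 9.5]
orientation: [3.141, -0.0, 1.549]
contact_force: [-0.6, 0.1, 5.4]
gripper_width: 85.3
```

>>> apply_moves:
  plan:
    - [[0, 0, 0, 0], [0, 0, 0, 0], [0, 0, 0, 0], [0, 0, 0, 0], [0, 0, 0, 0], [0, 0, 0, 0], [0, 0, 0, 0], [0, 0, 0, 0]]

```text
t: 12.35
eef_pos: [409.2, -11.1, 9.5]
orientation: [3.141, -0.0, 1.549]
contact_force: [-2.0, -0.3, 4.5]
gripper_width: 85.5
```

Run:
```python
from h import *
from plant import sensors
cv2.imwrite("pics/side7.png",cams.camera("side")[:,:,::-1])
s=sensors.get_state(); print(s['t'],s['eef_pos'],s['contact_force'])
cv2.imwrite("pics/s7c.png",cv2.resize(cv2.imread("pics/side7.png")[90:320,180:420],None,fx=3,fy=2.6))
```

```text
12.4 [409.21744185 -11.12767594   9.52222778] [-1.08536211  0.37474198  6.53680485]
```

View pics/s7c.png

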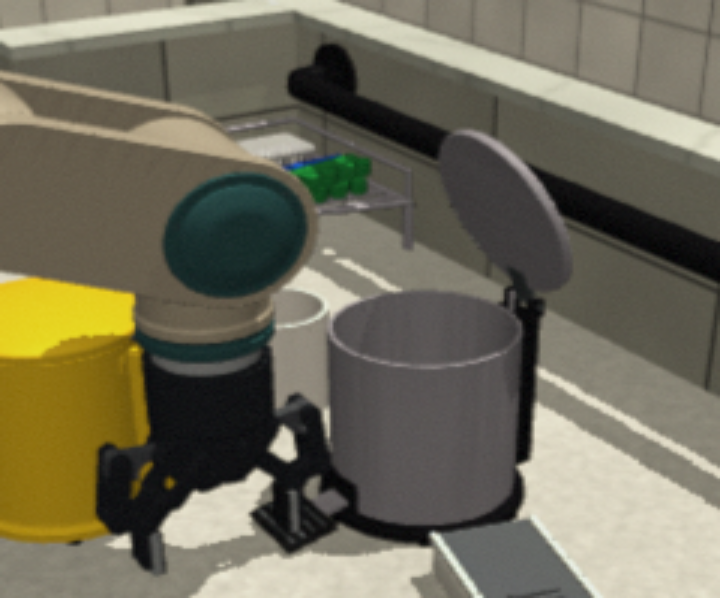

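Lid fully open (front edge at crop (465,135)), held 3.2 s at about 6 N. Now I ease up at 0.75 mm per row.

>>> apply_moves:
  plan:
    - [[0, 0, -0.004, 0], [0, 0, -0.009, 0], [0, 0, -0.014, 0], [0, 0, -0.019, 0], [0, 0, -0.024, 0], [0, 0, -0.029, 0], [0, 0, -0.034, 0], [0, 0, -0.039, 0]]

```text
t: 13.2
eef_pos: [409.0, -11.1, 15.0]
orientation: [-3.141, -0.0, 1.549]
contact_force: [-1.7, 0.7, 1.2]
gripper_width: 85.4
```

>>> apply_moves:
  plan:
    - [[0, 0, -0.005, 0], [0, 0, -0.01, 0], [0, 0, -0.015, 0], [0, 0, -0.02, 0], [0, 0, -0.025, 0], [0, 0, -0.03, 0], [0, 0, -0.035, 0], [0, 0, -0.04, 0]]

```text
t: 14.0
eef_pos: [409.1, -11.1, 21.1]
orientation: [3.142, -0.0, 1.549]
contact_force: [-2.1, 0.4, 1.9]
gripper_width: 85.4
```

>>> apply_moves:
  plan:
    - [[0, 0, -0.005, 0], [0, 0, -0.01, 0], [0, 0, -0.015, 0], [0, 0, -0.02, 0], [0, 0, -0.025, 0], [0, 0, -0.03, 0], [0, 0, -0.034, 0], [0, 0, -0.038, 0]]

```text
t: 14.8
eef_pos: [409.1, -11.1, 26.8]
orientation: [3.141, -0.0, 1.549]
contact_force: [-2.2, 0.1, 2.7]
gripper_width: 85.4
```

Run:
```python
from h import *
from plant import sensors
cv2.imwrite("pics/side8.png",cams.camera("side")[:,:,::-1])
s=sensors.get_state(); print(s['t'],s['eef_pos'],s['contact_force'])
cv2.imwrite("pics/s8c.png",cv2.resize(cv2.imread("pics/side8.png")[90:320,180:420],None,fx=3,fy=2.6))
```

```text
14.85 [409.18951608 -11.13026585  26.92374477] [-1.7955748   0.18449797  2.47852815]
```

View pics/s8c.png

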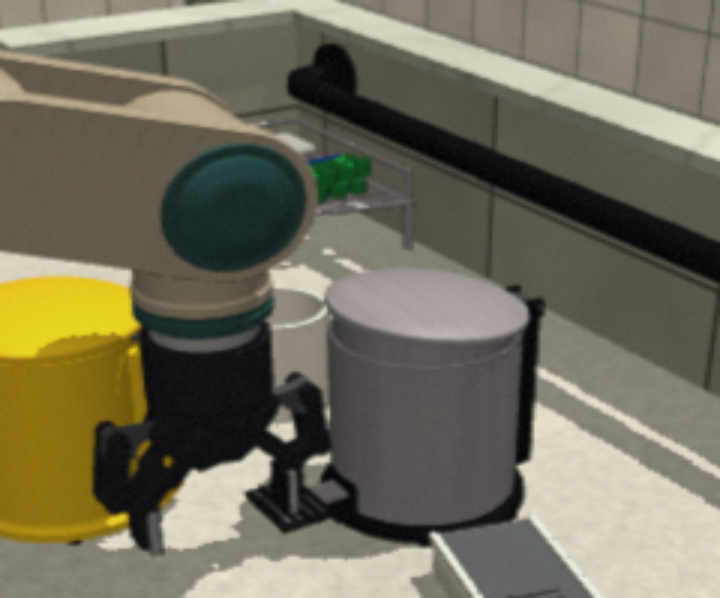

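The lid is almost shut (a small gap shows at the front, crop (330,315)), still held at 2.5 N. I go slower for the last millimetres.

>>> apply_moves:
  plan:
    - [[0, 0, -0.003, 0], [0, 0, -0.006, 0], [0, 0, -0.009, 0], [0, 0, -0.012, 0], [0, 0, -0.015, 0], [0, 0, -0.018, 0], [0, 0, -0.021, 0], [0, 0, -0.024, 0]]

```text
t: 15.65
eef_pos: [409.0, -11.1, 30.2]
orientation: [-3.141, -0.0, 1.549]
contact_force: [-0.1, 0.3, 0.0]
gripper_width: 85.5
```

>>> apply_moves:
  plan:
    - [[0, 0, -0.003, 0], [0, 0, -0.006, 0], [0, 0, -0.009, 0], [0, 0, -0.012, 0], [0, 0, -0.015, 0], [0, 0, -0.018, 0], [0, 0, -0.021, 0], [0, 0, -0.024, 0]]

```text
t: 16.45
eef_pos: [409.1, -11.1, 34.0]
orientation: [3.142, -0.0, 1.549]
contact_force: [0.0, -0.7, 0.1]
gripper_width: 85.1
```

Run:
```python
from h import *
from plant import sensors
cv2.imwrite("pics/side9.png",cams.camera("side")[:,:,::-1])
s=sensors.get_state(); print(s['t'],s['eef_pos'],s['contact_force'])
cv2.imwrite("pics/s9c.png",cv2.resize(cv2.imread("pics/side9.png")[90:320,180:420],None,fx=3,fy=2.6))
```

```text
16.5 [409.13195252 -11.14433651  34.04396388] [ 0.56323725 -0.43084299  1.02303513]
```

View pics/s9c.png

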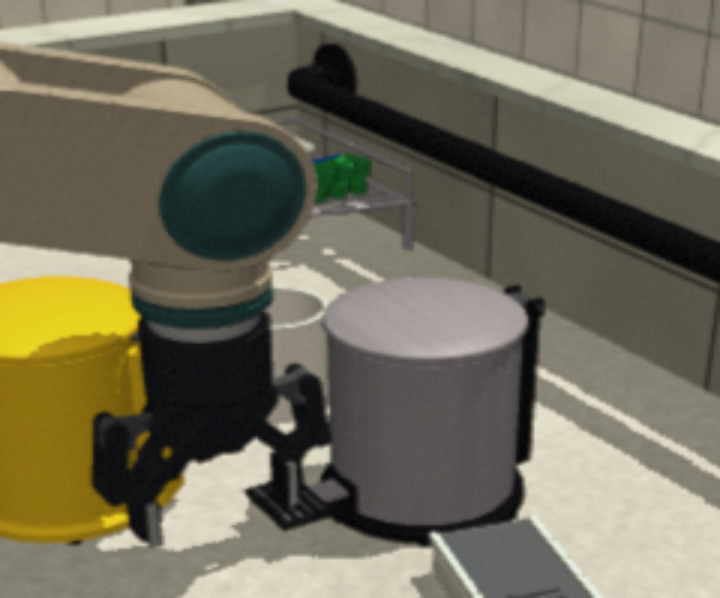

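The lid is shut, flush with the rim, and the contact force is at noise level with the tip above the tread. Now I lift straight up and clear.

>>> apply_moves:
  plan:
    - [[0, 0, -0.02, 0], [0, 0, -0.06, 0], [0, 0, -0.14, 0], [0, -0.03, -0.26, 0], [0, -0.06, -0.4, 0], [0, -0.08, -0.55, 0], [0, -0.1, -0.7, 0], [0, -0.1, -0.8, 0]]

```text
t: 17.3
eef_pos: [394.4, -10.9, 156.8]
orientation: [3.138, 0.0, 1.549]
contact_force: [0.1, 0.2, 0.4]
gripper_width: 85.2
```

>>> apply_moves:
  plan:
    - [[0, 0, -0.1, 0], [0, 0, -0.22, 0], [0, 0, -0.34, 0], [0, 0, -0.45, 0], [0, 0, -0.5, 0], [0, 0, -0.5, 0], [0, 0, -0.5, 0], [0, 0, -0.5, 0]]

```text
t: 18.1
eef_pos: [393.7, -10.8, 228.0]
orientation: [-3.14, -0.0, 1.549]
contact_force: [-0.2, 1.2, 0.3]
gripper_width: 85.5
```

Run:
```python
from h import *
from plant import sensors
for n in("side","top"): cv2.imwrite(f"pics/{n}10.png",cams.camera(n)[:,:,::-1])
s=sensors.get_state(); print(s['t'],s['eef_pos'],s['contact_force'],abs(s['qd']).max())
a=cv2.imread("pics/side10.png")[130:360,150:400]; a0=cv2.imread("pics/side0.png")[130:360,150:400]
cv2.imwrite("pics/cmp.png",cv2.resize(np.hstack([a0,a]),None,fx=1.6,fy=1.6))
# steel bin shift between first and last views
for n,(x0,y0,x1,y1) in {"side":(288,200,360,298),"top":(280,188,345,262)}.items():
    A=cv2.imread(f"pics/{n}0.png",0)[y0:y1,x0:x1].astype(np.float32);B=cv2.imread(f"pics/{n}10.png",0)[y0:y1,x0:x1].astype(np.float32)
    print(n,cv2.phaseCorrelate(A,B),np.abs(A-B).mean())
for nm,(n,x0,y0,x1,y1) in {"mug":("top",205,210,252,252),"soap":("top",346,226,398,270)}.items():
    A=cv2.imread(f"pics/{n}0.png",0)[y0:y1,x0:x1].astype(np.float32);B=cv2.imread(f"pics/{n}10.png",0)[y0:y1,x0:x1].astype(np.float32)
    print(nm,cv2.phaseCorrelate(A,B))
```

```text
18.2 [393.78187047 -10.7645923  228.17984135] [ 0.22593878 -1.45271665 -0.18463025] 0.0052128207278102565
side ((-0.05763894628943689, 0.013068178632032357), 0.9785495434867011) 6.7881236
top ((-0.005599707024586564, 0.5174942314719431), 1.0014027591987893) 3.7467775
mug ((-0.008356916041417861, 0.4961682182151499), 0.9991147413021988)
soap ((-0.004650994351283799, 0.5363017077183834), 1.00182153325022)
```

View pics/cmp.png

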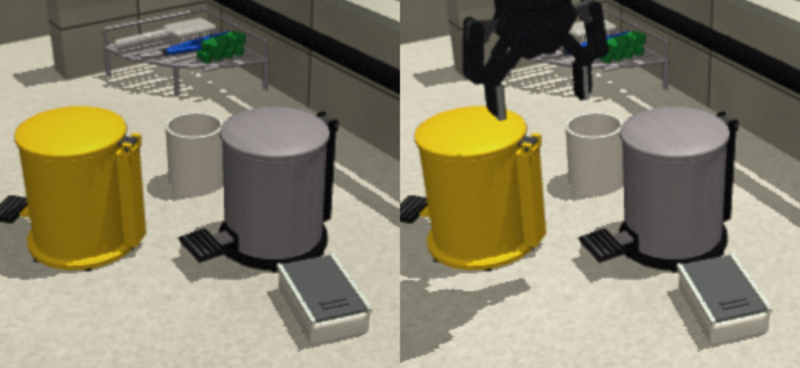

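Before and after match: the bin, mug and soap box are where they were, the pedal is up and the lid is shut. The 0.5 px reading is the same for all three objects in the top view, so it comes from the method. I hand in.

```bash
python3 -c "
from plant import job_done
print(job_done())"
```

```text
the job is handed in; nothing more can be done
None
```

I pressed the steel bin's pedal with one fingertip, the jaws fully open so the gripper stayed clear of the lid. The pedal reached its stop and I held it there for 3.2 s at about 5–6 N. I then eased it up at 5 to 7.5 mm/s until the lid was shut, and lifted the arm clear. The job was handed in at about 18 s on the robot's clock and gave no verdict.

**Last checks:**
- **Lid and pedal:** the pictures show the lid flush with the rim and the pedal up.
- **Things around the bin:** the bin, mug and soap box stand where they were. The side view of the bin shows a shift of under 0.1 px. The top views all read the same 0.5 px, which I take to be the matching method, not movement.
- **Arm:** it is about 230 mm above the counter, at rest, touching nothing. The last force reading had a 1.5 N sideways component, slightly above the noise I saw elsewhere, but nothing was within reach of the gripper.

**Not confirmed:**
- **Lid speed:** I did not measure it directly. The finger was still on the tread (2.5 N) just before the end, and its slow rise puts the lid at about 0.5 rad/s, against the limit of 3.
- **Tread position:** the side view's first automatic outline ran into the lever and base, so I used its corners. They agreed with the top view to within 6–8 mm, and I worked from the top view.

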